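# Carry a top-heavy camera balancer to its filming spot

### The job

Take the camera balancer by its handle, lift it just clear of the table, bring its drooping camera mast upright and only then carry it across, the mast kept from flopping back on its stops, until the foot's handle is centred over the white coaster a few centimetres up. Hold it there with the mast steadily upright for a take of five seconds, and finish while still holding it so, in the air and upright. Steady the mast only by moving and tilting the held foot, never by touching it, do not knock the foot against the coaster, and leave the coaster, chess pieces, tin and clipboard where they are.

Things in the scene. Friction and masses are not known exactly. Their poses are not given: they have to be found in the camera images.
- stand: The balancer's held part, about 0.42 kg: aluminium foot plate 280 x 90 x 12 mm (along its x from -130 to +150 mm, x points roughly away from the robot). Origin: on the underside, straight below the handle; z up. A black battery block, 50 x 70 x 36 mm, stands on the plate at x = -103 mm, a post 122 mm tall at x = +100 mm carries the mast's pivot on its far side.
- handle (a point): Grip point in the handle, 70 mm straight above the stand's origin. The handle is an upright black rubber block, 34 mm along the stand's x, 24 mm along its y (grip across y from above, 40 N or more), from 12 to 96 mm above the underside. The whole balancer's centre of mass lies within 12 mm of the handle's axis. A mast lying on a stop is batted away by a quick roll.
- mast: The balancer's mast, 0.24 kg (varies 8 percent): a rod with a camera block 46 x 76 x 52 mm on top and a steel counterweight below. Origin: its pivot, in the stand's frame at x 130, y 0, z 125 mm; its z runs up the rod. It turns only about the stand's x; a positive turn leans the camera to the stand's -y. Stops at 0.3 rad either way from the stand's z; it starts at rest on the +0.3 stop.
- mast_top (a point): Top of the camera, 154 mm above the pivot on the mast's z. The mast is top-heavy, centre of mass 12 mm above the pivot: gravity tips it with 0.0287 N m per rad of lean from vertical; a spring draws it to the stand's own z with 0.0225 N m/rad, so rolling the stand about its x drives it. Damping 0.003 N m s/rad, no dry friction, inertia about the pivot 0.0025 kg m2.
- coaster: Round white ceramic coaster, 104 mm across, 7 mm thick, loose on the table; origin at the centre of its underside. It marks the filming spot.
- clipboard: Grey plastic clipboard 230 x 160 mm lying flat with an empty steel spring clip, highest 15 mm; origin at the middle of its underside. Bystander.
- queen: Black plastic chess queen, 96 mm tall, foot 38 mm across; origin at the centre of its underside. Bystander.
- knight: Maple chess knight, 83 mm tall, foot 36 mm across; origin at the centre of its underside. Bystander.
- tin: Steel twist-cap tin, 64 mm across, 75 mm tall; origin at the centre of its underside. Bystander.
There are look-alikes about, which are no part of the job. Several things look just like the coaster: the one meant starts farthest to the robot's left.

How it is judged:
By the outcome, as a careful person would: the job done as asked, in the order asked, and still so for the second after the job is handed in, while the arm keeps its last pose, push and grip.
It also fails if it takes over 64 s, if anything falls off the work surface, if the arm or the gripper's body presses on something with over 40 N, if the wrist force passes 120 N, or if a joint passes its speed limit or range.

### The arm

A 7-joint arm with a two-finger parallel gripper is mounted at the origin on the work surface. World frame = base frame: x ahead of the robot, y to its left, z up, the work surface at z = 0. Lengths are in m, angles in rad, forces in N, time in s.
With the tool pointing down it reaches from about 0.35 to 0.9 m from the base axis. Payload 8.1 kg.
Tool frame: the origin (TCP) lies midway between the tips of the shut fingers; the grasp point (between the pads) lies 19 mm behind it; z points along the fingers, y is the line along which they close (so a half turn about z gives the same grasp; the last joint's range is limited). The gripper opens to 92 mm and grips with 3 to 60 N. Pads are 19 mm wide; open, the fingers measure 130 mm over their backs; the gripper's body (75 mm by 190 mm) begins 47 mm behind the grasp point.
Start: joints at [1.03, 0.434, 0.025, 1.573, -0.012, 1.134, -0.075], TCP at [0.265, -0.566, 0.206] pointing down, gripper open.
Joint ranges: [-2.62, 2.62], [-0.44, 2.09], [-1.27, 1.32], [0.08, 2.57], [-1.32, 4.46], [0.12, 2], [-2.74, 2.74]. Speed limits (rad/s): [2.22, 2.22, 3.01, 3.01, 3.14, 3.14, 3.14].

### API

Orientations are given as a rotation vector (axis times angle).
In Python, from cell import observe, cams, job gives the robot as it stands. The module is installed in compiled form; this text tells all that it offers.
- The arm moves only by the tool step_arm, never from a script. Its argument "steps" is a list of rows, each a list of 6 numbers: the shift along the world's x, y, z in mm, then the turn, a rotation vector about the world's x, y, z in rad. In form: [[dx, dy, dz, rx, ry, rz], ...]. A call has 1 to 20 rows; each row shifts and turns the commanded pose from where the row before left it; what a row does not reach is not made up. A row lasts 1/12 s, in which the tool goes at most 41.7 mm and 7.16 degrees, less where a joint would pass 70% of its speed; a pose out of reach is approached as far as the arm can. A call with a gripper value outside its range is refused whole. "gripper" is the opening, from 0 (shut) to 1 (fully open), set as the call begins (left out, the last holds). The fingers move at their own pace and stop on an object; "force" is the grip in N (left out, the last holds). Time passes only in rows, so rows that do not move let the fingers close. It gives the time, the measured TCP pose, the force, the opening and the grip force at its end, in the units of the state.
- observe(): the state, without advancing time (a new reading comes with each control period).
- cams.get_image(name): name is "scene" or "top"; returns the picture (400x640x3 uint8, red, green, blue); there is no depth.
- cams.get_calibration(name): a dict with "fov_y" (degrees; the focal length in pixels is half the picture's height over the tangent of half this angle, whatever the lens; pixels are square), "cx", "cy" (the principal point, pixels), "dist_coeffs" ([k1, k2, p1, p2, k3] as OpenCV has them; the pictures are not rectified), "world_to_cam" (4x4, takes a point from world to camera coordinates). Camera axes: x right, y up, looking along -z (the intrinsics and any distortion apply to the point x, -y, -z); pixel columns grow to the right and rows downward; lengths in m; the calibration is good to about 2 mm. A picture is of the moment at which its call begins. get_calibration takes no time and is no camera call.
- job.sign_off(): hands the job in; it is judged then, once.
The state is a dict: "clock": time; "joints": joint angles; "dq": joint speeds; "joint_efforts": joint torques, N m; "position": TCP position; "ee_rot": TCP orientation; "force": force on the tool from outside, world axes, zero at the start; "ft_torque": the same for the moment, N m; "width": opening from 0.0 (shut) to 1.0 (fully open); "gripper_force": force on a finger pad.
Only numpy, scipy, OpenCV 4.12 (cv2) and the standard library are available. Lean on these libraries where they do the work, as an engineer would, in place of code of your own. Each camera call takes 0.05 s, during which the arm holds its last target. There are 200 camera calls.

## Working session

There is one attempt and no reset: what is moved stays moved. The work goes in short steps, Python scripts to look and compute and a tool call to move; the robot and the scene stay as the last step left them, time stands still between calls to the robot, and variables do not carry over. Pictures are saved under pics/ and viewed, at most 10 in all, crops included, and the job is handed in when it is done.

Besides the shell and the picture viewer there is one more tool, called by a JSON object that holds its "op" and its "data". step_arm: Moves the arm, as the interface text tells. Its arguments: {"type":"object","properties":{"steps":{"type":"array","items":{"type":"array","items":{"type":"number"}}},"gripper":{"type":"number"},"force":{"type":"number"}},"required":["steps"]}

```bash
mkdir -p pics
cat > h.py <<'E'
import numpy as np, cv2
from cell import observe, cams, job
def cal(n):
    c=cams.get_calibration(n); f=200/np.tan(np.radians(c["fov_y"]/2))
    K=np.array([[f,0,c["cx"]],[0,f,c["cy"]],[0,0,1.]]); return K,np.array(c["dist_coeffs"],float),np.array(c["world_to_cam"])
F=np.diag([1,-1,-1.])
def proj(n,P):
    K,d,T=cal(n); P=np.atleast_2d(np.array(P,float)); C=(T[:3,:3]@P.T+T[:3,3:]).T@F
    return cv2.projectPoints(C,np.zeros(3),np.zeros(3),K,d)[0][:,0]
def ray(n,uv):
    K,d,T=cal(n); q=cv2.undistortPoints(np.array([[uv]],float),K,d)[0,0]
    R=T[:3,:3]; return -R.T@T[:3,3], R.T@F@np.array([q[0],q[1],1])
def atz(n,uv,z):
    o,v=ray(n,uv); return o+v*(z-o[2])/v[2]
def img(n): return cv2.cvtColor(cams.get_image(n),cv2.COLOR_RGB2BGR)
E
python3 - <<'E'
from h import *
for n in("scene","top"):
    im=img(n); cv2.imwrite(f"pics/{n}0.png",im); o,v=ray(n,(320,200)); print(n,o.round(3),atz(n,(320,200),0).round(3))
print(observe())
E
```

```text
scene [ 1.106 -0.64   0.865] [0.396 0.062 0.   ]
top [ 0.413 -0.096  1.549] [ 0.602 -0.085  0.   ]
{'clock': 0.1, 'joints': array([ 1.03039012,  0.43516433,  0.02494216,  1.57401947, -0.01160107,
        1.13399907, -0.07512274]), 'dq': array([ 1.05374774e-03, -1.72163041e-03,  9.29541990e-04, -4.26759180e-03,
       -2.21738421e-05, -2.33676787e-03,  1.20402735e-04]), 'joint_efforts': array([ 2.43668081e-03, -6.69131684e+01,  9.87791978e-01, -3.15146649e+01,
       -6.05335599e-02,  3.74452304e-02,  5.99037389e-05]), 'position': array([ 0.26472507, -0.56561602,  0.20481109]), 'ee_rot': array([-3.06529642e+00, -6.81826924e-01,  6.71140498e-04]), 'force': array([-0.67311526,  0.49034639, -0.32529291]), 'ft_torque': array([-0.01251606, -0.00095431, -0.04900202]), 'gripper_force': 0.0, 'width': 1.0000360176245535}
```

View pics/scene0.png

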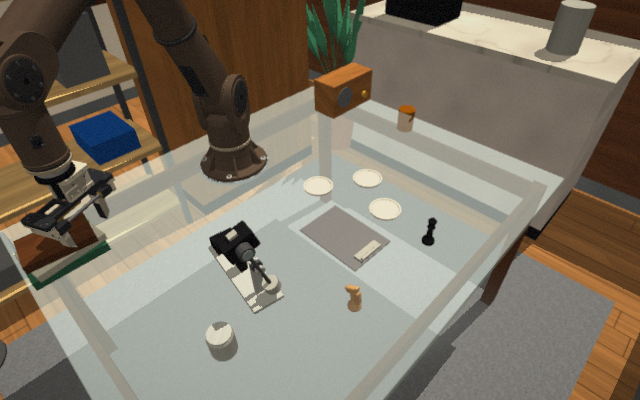

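View pics/top0.png

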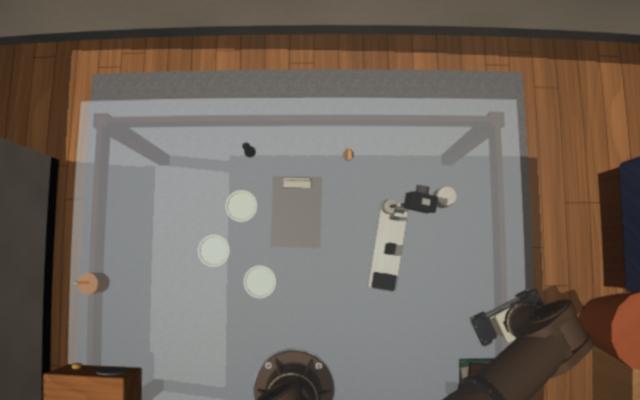

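The scene and top pictures show three coaster-like discs, in the top view at (241,206), (214,250) and (260,281). The robot's left is image left, so (214,250) fits. The stand runs from the battery at (384,281) via the handle at (391,248) to the post at (391,206), with the camera leaning to -y. I'll enlarge both areas.

Run:
```python
from h import *
t=cv2.imread("pics/top0.png"); 
a=cv2.resize(t[175:305,180:290],None,fx=4.5,fy=4.5,interpolation=2); b=cv2.resize(t[175:305,350:470],None,fx=4.5,fy=4.5,interpolation=2) if 0 else None
cv2.imwrite("pics/c1.png",cv2.resize(t[185:305,190:290],None,fx=5,fy=5,interpolation=2))
cv2.imwrite("pics/c2.png",cv2.resize(t[180:300,355:465],None,fx=5,fy=5,interpolation=2))
for uv in [(241,206),(214,250),(260,281)]: print(uv,atz("top",uv,.007).round(3))
print("handle top",atz("top",(391,248),.096).round(3),"batt",atz("top",(384,281),.048).round(3))
print("queen",atz("top",(250,152),0).round(3),"knight",atz("top",(348,155),0).round(3),"tin",atz("top",(446,196),.075).round(3))
for n in("queen",): print(atz("scene",(428,242),0).round(3),"knight",atz("scene",(355,305),0).round(3),"coaster L sc",[atz("scene",p,.007).round(3) for p in[(318,186),(367,178),(385,209)]])
```

```text
(241, 206) [0.582 0.171 0.007]
(214, 250) [0.439 0.256 0.007]
(260, 281) [0.341 0.106 0.007]
handle top [ 0.445 -0.3    0.096] batt [ 0.344 -0.284  0.048]
queen [0.761 0.146 0.   ] knight [ 0.751 -0.177  0.   ] tin [ 0.606 -0.477  0.075]
[0.766 0.145 0.   ] knight [ 0.751 -0.172  0.   ] coaster L sc [array([0.345, 0.104, 0.007]), array([0.441, 0.255, 0.007]), array([0.587, 0.168, 0.007])]
```

View pics/c1.png

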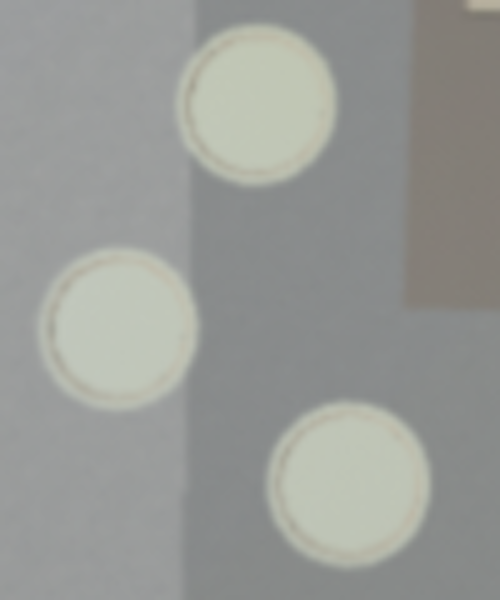

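View pics/c2.png

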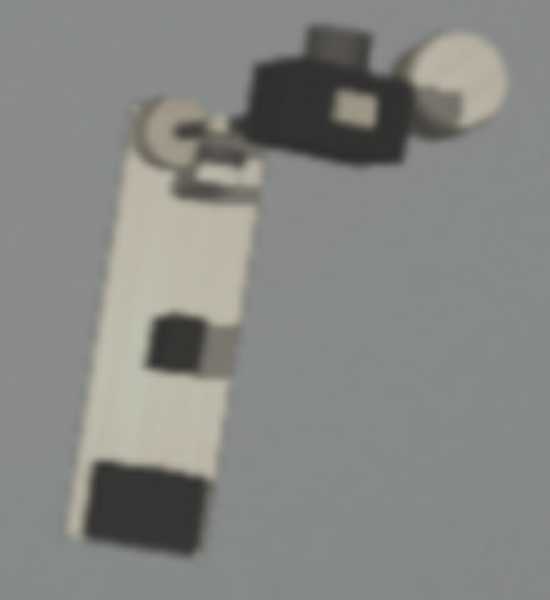

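The crops confirm three discs; the leftmost, at full-picture (213.6,250.6), is the one meant. In the stand crop, the plate corners are (67,537), (265,150) and (130,105), the battery top runs from (93,462) to (197,555), and the handle top is near (187,343). I'll fit the stand's pose to these.

Run:
```python
from h import *
from scipy.optimize import least_squares
pts=[((-.13,.045,.012),(68,537)),((-.13,-.045,.012),(200,557)),((-.078,.035,.048),(94,462)),((-.078,-.035,.048),(213,478)),((-.128,-.035,.048),(196,555)),((-.128,.035,.048),(86,537)),((0.017,-.012,.096),(209,320)),((-.017,-.012,.096),(205,370)),((.15,-.045,.012),(267,150))]
L=np.array([p[0] for p in pts]); U=np.array([p[1] for p in pts])/5+[355,180]
def W(q,L): c,s=np.cos(q[2]),np.sin(q[2]); return np.c_[q[0]+c*L[:,0]-s*L[:,1],q[1]+s*L[:,0]+c*L[:,1],L[:,2]]
r=least_squares(lambda q:(proj("top",W(q,L))-U).ravel(),[.44,-.3,-.1],loss="soft_l1")
print(r.x,(proj("top",W(r.x,L))-U).round(1).tolist())
print("coaster",atz("top",(213.6,250.6),.007))
M=W(r.x,np.array([(x,y,z) for x,y,z in [(-.13,.045,.012),(.15,.045,.012),(.15,-.045,.012),(-.13,-.045,.012),(.017,.012,.096),(.017,-.012,.096),(-.017,-.012,.096),(-.017,.012,.096)]]))
s=cv2.resize(cv2.imread("pics/scene0.png")[200:320,190:300],None,fx=5,fy=5,interpolation=2)
for p in (proj("scene",M)-[190,200])*5: cv2.circle(s,tuple(int(v) for v in p),3,(0,0,255),-1)
cv2.imwrite("pics/c3.png",s)
import scipy.spatial.transform as t
R=t.Rotation.from_rotvec(observe()["ee_rot"]).as_matrix();print(R.round(3))
```

```text
[ 0.44363717 -0.30260839 -0.16551342] [[-0.8, -0.1], [0.8, 0.5], [0.9, -0.6], [-0.6, -0.1], [0.3, 0.6], [-0.0, 0.5], [-0.1, -0.4], [-1.0, 0.7], [0.6, -4.8]]
coaster [0.43695798 0.25705567 0.007     ]
[[ 0.906  0.424 -0.001]
 [ 0.424 -0.906  0.001]
 [-0.    -0.001 -1.   ]]
```

View pics/c3.png

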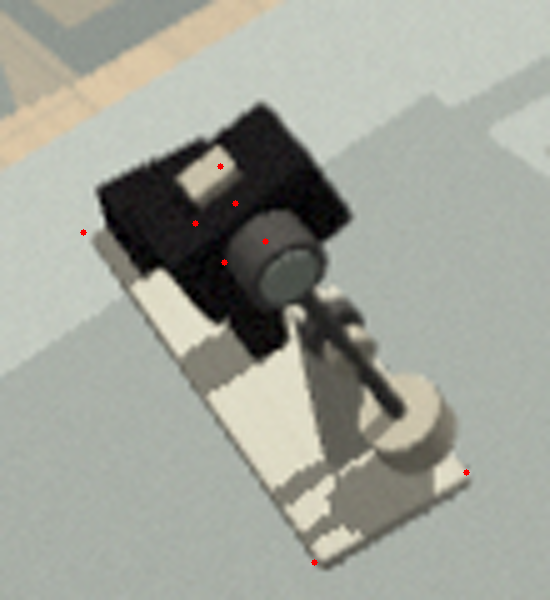

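The overlay sits about 1.5 px off in the scene view, with true corners at crop (93,232), (323,568) and (470,482). I'll refit with both cameras, then test a mast-lean estimator that must read +0.3 now.

```bash
cat > est.py <<'E'
from h import *
from itertools import product
from scipy.optimize import minimize_scalar
from scipy.spatial.transform import Rotation as Ro
box=np.array([(x,y,z) for x,y,z in product((-.023,.023),(-.038,.038),(.102,.154))])
def mastpts(R,o,th,P=box):  # R,o stand frame in world; th lean relative to stand
    return (R@(np.array([.13,0,.125])+P@Ro.from_rotvec([th,0,0]).as_matrix().T).T).T+o
def lean(n,im,R,o,ret=False):
    """relative lean by fitting the dark block silhouette"""
    g=im.max(2).astype(float); c=proj(n,mastpts(R,o,0,np.array([[0,0,.128]])))[0].astype(int)
    h=42; x0,y0=c-h; G=g[y0:y0+2*h,x0:x0+2*h]; D=np.clip((110-G)/(110-45),0,1)
    def cost(t):
        H=cv2.convexHull(((proj(n,mastpts(R,o,t))-[x0,y0]+.5)*8).astype(np.float32)).round().astype(np.int32)
        m=np.zeros((16*h,16*h),np.uint8); cv2.fillConvexPoly(m,H,255); m=cv2.resize(m,(2*h,2*h),interpolation=cv2.INTER_AREA)/255.
        m=cv2.GaussianBlur(m,(0,0),.6); return -(m*D).sum()+.5*m.sum()
    ts=np.linspace(-.4,.4,81); v=np.array([cost(t) for t in ts]); k=np.clip(v.argmin(),4,76)
    p=np.polyfit(ts[k-4:k+5],v[k-4:k+5],2); return float(np.clip(-p[1]/2/p[0],ts[k-4],ts[k+4]))
E
python3 - <<'E'
from est import *
from scipy.optimize import least_squares
T=[((-.13,.045,.012),(68,537)),((-.13,-.045,.012),(200,557)),((-.078,.035,.048),(94,462)),((-.078,-.035,.048),(213,478)),((-.128,-.035,.048),(196,555)),((-.128,.035,.048),(86,537)),((0.017,-.012,.096),(209,320)),((-.017,-.012,.096),(205,370))]
S=[((-.13,-.045,.012),(93,232)),((.15,-.045,.012),(323,568)),((.15,.045,.012),(470,482))]
W=lambda q,L:(Ro.from_rotvec([0,0,q[2]]).apply(np.array(L)))+[q[0],q[1],0]
f=lambda q:np.r_[(proj("top",W(q,[a for a,b in T]))-np.array([b for a,b in T])/5-[355,180]).ravel(),1.5*(proj("scene",W(q,[a for a,b in S]))-np.array([b for a,b in S])/5-[190,200]).ravel()]
r=least_squares(f,[.44,-.3,-.16],loss="soft_l1"); print(r.x,f(r.x).round(1))
R=Ro.from_rotvec([0,0,r.x[2]]).as_matrix(); o=np.array([*r.x[:2],0])
for n in("top","scene"): print(n,lean(n,cv2.imread(f"pics/{n}0.png"),R,o))
ob=observe(); print("shift mm",(np.array([*r.x[:2],.051])-ob["position"])*1000,"turn",r.x[2]-np.arctan2(.424,.906))
E
```

```text
[ 0.44587215 -0.30230965 -0.16879275] [-1.  -0.9  0.6 -0.1  0.7 -1.3 -0.8 -0.8  0.  -0.1 -0.3 -0.3 -0.2 -1.2
 -1.2 -0.  -2.   0.6 -1.8 -1.  -0.3 -2. ]
top 0.2968716734725908
scene 0.30227532219399095
shift mm [ 181.14707402  263.30637007 -153.81109178] turn -0.6065069962253451
```

{"op": "step_arm", "data": {"steps": [[15.1,21.9,0,0,0,-0.0505],[15.1,21.9,0,0,0,-0.0505],[15.1,21.9,0,0,0,-0.0505],[15.1,21.9,0,0,0,-0.0505],[15.1,21.9,0,0,0,-0.0505],[15.1,21.9,0,0,0,-0.0505],[15.1,21.9,0,0,0,-0.0505],[15.1,21.9,0,0,0,-0.0505],[15.1,21.9,0,0,0,-0.0505],[15.1,21.9,0,0,0,-0.0505],[15.1,21.9,0,0,0,-0.0505],[15.1,21.9,0,0,0,-0.0505],[0,0,0,0,0,0],[0,0,0,0,0,0]], "gripper": 1}}

```text
clock: 1.27
position: [0.447, -0.3015, 0.2052]
ee_rot: [-3.13, 0.258, 0.001]
force: [-0.0, -0.6, 0.0]
width: 0.999
gripper_force: 0.0
```

Run:
```python
from est import *
ob=observe(); print(ob["clock"],ob["position"],ob["joints"].round(2)); print(Ro.from_rotvec(ob["ee_rot"]).as_matrix().round(4))
t=img("top")[170:310,330:480]; s=img("scene")[130:330,170:320]
cv2.imwrite("pics/c4.png",np.hstack([cv2.resize(t,(400,373)),cv2.resize(s,(280,373))]))
```

```text
1.2667 [ 0.44700852 -0.30150861  0.20524035] [ 0.48  0.3   0.02  1.78 -0.01  1.06 -1.23]
[[ 9.865e-01 -1.636e-01 -4.000e-04]
 [-1.636e-01 -9.865e-01  6.000e-04]
 [-5.000e-04 -6.000e-04 -1.000e+00]]
```

View pics/c4.png

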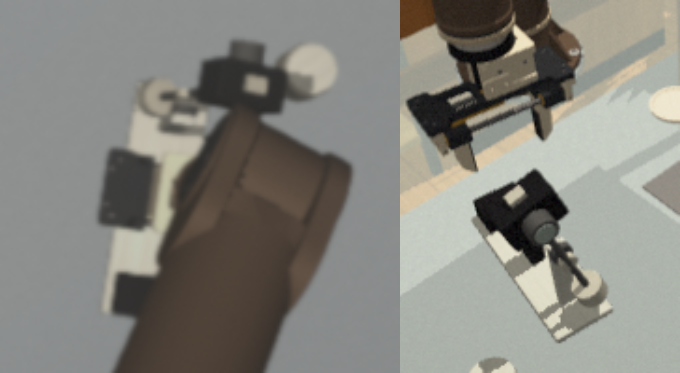

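Top crop: the open gripper straddles the handle in line with the plate, and the mast block at crop (240,80) is not covered by the arm. Scene crop: the fingers are above the handle. Descending and gripping next.

{"op": "step_arm", "data": {"steps": [[0,0,-12,0,0,0],[0,0,-15,0,0,0],[0,0,-15,0,0,0],[0,0,-15,0,0,0],[-1,0,-15,0,0,0],[0,-1,-15,0,0,0],[0,0,-15,0,0,0],[0,0,-15,0,0,0],[0,0,-12,0,0,0],[0,0,-10,0,0,0],[0,0,-8,0,0,0],[0,0,-4,0,0,0],[0,0,-3,0,0,0],[0,0,0,0,0,0],[0,0,0,0,0,0]], "gripper": 1}}

```text
clock: 2.62
position: [0.4453, -0.3045, 0.0519]
ee_rot: [3.13, -0.264, 0.001]
force: [-0.0, -0.3, -1.0]
width: 0.997
gripper_force: 0.0
```

{"op": "step_arm", "data": {"steps": [[0,0,0,0,0,0],[0,0,0,0,0,0],[0,0,0,0,0,0],[0,0,0,0,0,0],[0,0,0,0,0,0],[0,0,0,0,0,0],[0,0,0,0,0,0],[0,0,0,0,0,0]], "gripper": 0.1, "force": 55}}

```text
clock: 3.28
position: [0.4451, -0.3042, 0.0515]
ee_rot: [3.13, -0.264, -0.0]
force: [0.4, 0.1, 0.2]
width: 0.468
gripper_force: 0.0
```

```bash
cat >> est.py <<'E'
def held(ob):  # stand frame from the tool pose (yaw-aligned grasp, TCP 51 mm above the underside)
    Rt=Ro.from_rotvec(ob["ee_rot"]).as_matrix(); R=Rt@np.diag([1,-1,-1.]); return R,ob["position"]-R@[0,0,.051]
E
python3 - <<'E'
from est import *
ob=observe(); print(ob["clock"],ob["position"],ob["width"],ob["gripper_force"],ob["force"]); R,o=held(ob); print(R.round(4),o)
ims={n:img(n) for n in("top","scene")}
for n in ims: print(n,lean(n,ims[n],R,o)); cv2.imwrite(f"pics/{n}5.png",ims[n])
t=ims["top"][170:310,330:480]; s=ims["scene"][130:330,170:320]
cv2.imwrite("pics/c5.png",np.hstack([cv2.resize(t,(400,373)),cv2.resize(s,(280,373))]))
E
```

```text
3.2833 [ 0.44514708 -0.3042487   0.05154338] 0.46783845645508165 0.0 [0.36642374 0.0645688  0.18081696]
[[ 0.9859  0.1674  0.    ]
 [-0.1674  0.9859  0.    ]
 [-0.     -0.      1.    ]] [ 0.44514558 -0.30424971  0.00054338]
top 0.27859922723862224
scene 0.27828063265828806
```

View pics/c5.png

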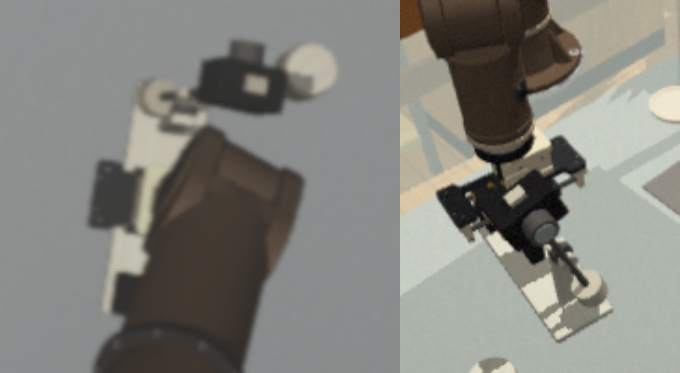

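Fingers are still closing and the mast is still at about +0.28 to +0.3. Closing on, then a re-read.

{"op": "step_arm", "data": {"steps": [[0,0,0,0,0,0],[0,0,0,0,0,0],[0,0,0,0,0,0],[0,0,0,0,0,0],[0,0,0,0,0,0],[0,0,0,0,0,0],[0,0,0,0,0,0],[0,0,0,0,0,0]], "gripper": 0.1, "force": 55}}

```text
clock: 4.05
position: [0.4454, -0.3032, 0.0515]
ee_rot: [-3.129, 0.263, 0.0]
force: [0.6, 4.7, 2.7]
width: 0.258
gripper_force: 55.0
```

Run:
```python
from est import *
ob=observe(); print(ob["clock"],ob["position"],ob["width"],ob["gripper_force"],ob["force"]); R,o=held(ob); print(R.round(4).tolist(),o)
for i in range(3): print([round(lean(n,img(n),R,o),4) for n in("top","scene")])
```

```text
4.05 [ 0.4454098  -0.30320106  0.05152661] 0.25785746342521104 54.995489716529846 [0.64261317 4.6703105  2.69111049]
[[0.986, 0.1667, 0.0], [-0.1667, 0.986, -0.0011], [-0.0002, 0.0011, 1.0]] [ 0.44540932 -0.30314379  0.00052664]
[0.3262, 0.3149]
[0.3262, 0.315]
[0.3261, 0.3149]
```

Gripped at 55 N with width 24 mm as expected. The estimator is steady; its offset against the known 0.300 becomes the calibration. Lifting.

{"op": "step_arm", "data": {"steps": [[0,0,2,0,0,0],[0,0,4,0,0,0],[0,0,5,0,0,0],[0,0,6,0,0,0],[0,0,6,0,0,0],[0,0,4,0,0,0],[0,0,2,0,0,0],[0,0,1,0,0,0],[0,0,0,0,0,0],[0,0,0,0,0,0]]}}

```text
clock: 5.18
position: [0.445, -0.3042, 0.0814]
ee_rot: [-3.13, 0.264, 0.0]
force: [0.5, -0.0, -6.2]
width: 0.256
gripper_force: 55.0
```

```bash
cat > plan.py <<'E'
from est import *
from scipy.optimize import least_squares
from scipy.linalg import expm
B={"top":.0262,"scene":.0149}
XS=np.array([.986,-.167,0])
I,KG,KS,C,ML=.0025,.0287,.0225,.003,.00288
def roll(R): return np.arctan2(R[2,1],R[2,2])
def measure(k=3):
    """k image pairs; returns abs lean & rate at the end, and the roll"""
    T,A=[],[]
    for i in range(k):
        for n in("top","scene"):
            ob=observe(); R,o=held(ob); im=img(n)
            T.append(ob["clock"]); A.append(lean(n,im,R,o)-B[n]+roll(R))
    ob=observe(); T=np.array(T)-ob["clock"]; A=np.array(A); ph=roll(held(ob)[0])
    # fit th(t) by the free dynamics with constant roll: state at end; plus camera difference
    def f(q): return np.array([(expm(np.array([[0,1,0],[(KG-KS)/I,-C/I,1],[0,0,0]])*t)@[q[0],q[1],KS*ph/I])[0] for t in T])+np.where(np.arange(len(T))%2,-1,1)*q[2]-A
    r=least_squares(f,[A[-1],0,0]); print("t",round(ob["clock"],3),"abs",A.round(4),"roll",round(ph,4),"-> th %.4f w %.4f camdiff %.4f"%tuple(r.x),"rms",r.fun.std().round(4),"pos",ob["position"].round(4),"grip",round(ob["gripper_force"]))
    return r.x[0],r.x[1],ph
def sim(th,w,ph0,dphi,dy=None,sub=10,lag=0.0):
    """rows: dphi rad, dy stand-lateral m; linear within the row, first-order lag; returns th,w at row ends"""
    dt=1/12/sub; n=len(dphi); dy=np.zeros(n) if dy is None else np.asarray(dy)
    pc=ph0+np.concatenate([[0],np.cumsum(dphi)]); yc=np.concatenate([[0],np.cumsum(dy)]); x=np.arange(n*sub+1)/sub
    ph=np.interp(x-lag*12,np.arange(n+1),pc); y=np.interp(x-lag*12,np.arange(n+1),yc)
    ph=cv2.GaussianBlur(ph[None],(0,0),4,borderType=cv2.BORDER_REPLICATE)[0]; y=cv2.GaussianBlur(y[None],(0,0),4,borderType=cv2.BORDER_REPLICATE)[0]
    dp=np.gradient(ph,dt); a=np.gradient(np.gradient(y-.074*ph,dt),dt); out=[]
    for i in range(n*sub):
        s=KG*np.sin(th)-KS*(th-ph[i])-C*(w-dp[i])+ML*a[i]; w+=s/I*dt; th+=w*dt
        if th>ph[i]+.3: th,w=ph[i]+.3,min(w,dp[i])
        if th<ph[i]-.3: th,w=ph[i]-.3,max(w,dp[i])
        if (i+1)%sub==0: out.append((th,w))
    return np.array(out)
def plan(th,w,ph,n=20,dy=None,hold=0,phT=0.,lag=.04):
    """smooth roll increments ending at roll phT with the unstable mode nulled; last `hold` rows still"""
    m=n-hold
    def f(d):
        D=np.r_[d,np.zeros(hold)]; s=sim(th,w,ph,D,dy,lag=lag); p=ph+np.cumsum(D)
        return np.r_[s[:,0]*.6,s[-1]*30,(p[-1]-phT)*30,p*.15,np.diff(np.r_[0,D,0])*6,np.maximum(abs(D)-.06,0)*50]
    d=least_squares(f,np.zeros(m),max_nfev=12).x.round(3); D=np.r_[d,np.zeros(hold)]; s=sim(th,w,ph,D,dy,lag=lag)
    print("dphi",d.tolist(),"sum",d.sum().round(3)); print("th",s[::2,0].round(3).tolist(),"end",s[-1].round(4))
    v=np.outer(d,XS[:2]).round(4); print("rows",[[0,0,0,*r,0] for r in v.tolist()]); return D
E
python3 - <<'E'
from plan import *
m=measure(2); m=(.3+m[2],0,m[2])
for T in (20,):
    plan(*m,n=20)
E
```

```text
t 5.383 abs [0.2927 0.3049 0.293  0.3032] roll 0.0001 -> th 0.3021 w 0.0814 camdiff -0.0057 rms 0.0014 pos [ 0.445  -0.3042  0.0813] grip 55
dphi [-0.011, -0.012, -0.012, -0.011, -0.011, -0.011, -0.013, -0.013, -0.001, 0.002, 0.002, -0.002, -0.009, 0.023, 0.034, 0.035, 0.031, 0.023, 0.005, -0.035] sum 0.014
th [0.295, 0.272, 0.249, 0.227, 0.198, 0.162, 0.123, 0.075, 0.036, 0.02] end [0.0209 0.021 ]
rows [[0, 0, 0, -0.0108, 0.0018, 0], [0, 0, 0, -0.0118, 0.002, 0], [0, 0, 0, -0.0118, 0.002, 0], [0, 0, 0, -0.0108, 0.0018, 0], [0, 0, 0, -0.0108, 0.0018, 0], [0, 0, 0, -0.0108, 0.0018, 0], [0, 0, 0, -0.0128, 0.0022, 0], [0, 0, 0, -0.0128, 0.0022, 0], [0, 0, 0, -0.001, 0.0002, 0], [0, 0, 0, 0.002, -0.0003, 0], [0, 0, 0, 0.002, -0.0003, 0], [0, 0, 0, -0.002, 0.0003, 0], [0, 0, 0, -0.0089, 0.0015, 0], [0, 0, 0, 0.0227, -0.0038, 0], [0, 0, 0, 0.0335, -0.0057, 0], [0, 0, 0, 0.0345, -0.0058, 0], [0, 0, 0, 0.0306, -0.0052, 0], [0, 0, 0, 0.0227, -0.0038, 0], [0, 0, 0, 0.0049, -0.0008, 0], [0, 0, 0, -0.0345, 0.0058, 0]]
```

Lean agrees with the stop (0.2985) after lifting, so there is no sag. First, the roll that takes the mast off the stop.

{"op": "step_arm", "data": {"steps": [[0,0,0,-0.0108,0.0018,0],[0,0,0,-0.012,0.002,0],[0,0,0,-0.012,0.002,0],[0,0,0,-0.012,0.002,0],[0,0,0,-0.012,0.002,0],[0,0,0,-0.0128,0.0022,0],[0,0,0,-0.0128,0.0022,0],[0,0,0,-0.0128,0.0022,0]]}}

```text
clock: 6.05
position: [0.4452, -0.3042, 0.0816]
ee_rot: [3.031, -0.255, -0.012]
force: [0.6, 0.1, -6.0]
width: 0.255
gripper_force: 55.0
```

Run:
```python
from plan import *
m=measure(2); plan(*m,n=16)
```

```text
t 6.25 abs [0.1902 0.1953 0.1592 0.1675] roll -0.0986 -> th 0.1405 w -0.3105 camdiff -0.0107 rms 0.0009 pos [ 0.4452 -0.304   0.0815] grip 55
dphi [0.016, 0.024, 0.027, 0.025, 0.021, 0.015, 0.008, 0.002, -0.003, -0.007, -0.009, -0.009, -0.008, -0.005, -0.001, 0.002] sum 0.098
th [0.114, 0.061, 0.021, -0.001, -0.007, -0.004, 0.001, 0.004] end [0.0042 0.0051]
rows [[0, 0, 0, 0.0158, -0.0027, 0], [0, 0, 0, 0.0237, -0.004, 0], [0, 0, 0, 0.0266, -0.0045, 0], [0, 0, 0, 0.0247, -0.0042, 0], [0, 0, 0, 0.0207, -0.0035, 0], [0, 0, 0, 0.0148, -0.0025, 0], [0, 0, 0, 0.0079, -0.0013, 0], [0, 0, 0, 0.002, -0.0003, 0], [0, 0, 0, -0.003, 0.0005, 0], [0, 0, 0, -0.0069, 0.0012, 0], [0, 0, 0, -0.0089, 0.0015, 0], [0, 0, 0, -0.0089, 0.0015, 0], [0, 0, 0, -0.0079, 0.0013, 0], [0, 0, 0, -0.0049, 0.0008, 0], [0, 0, 0, -0.001, 0.0002, 0], [0, 0, 0, 0.002, -0.0003, 0]]
```

{"op": "step_arm", "data": {"steps": [[0,0,0,0.0158,-0.0027,0],[0,0,0,0.0237,-0.004,0],[0,0,0,0.0266,-0.0045,0],[0,0,0,0.0247,-0.0042,0],[0,0,0,0.0207,-0.0035,0],[0,0,0,0.0148,-0.0025,0],[0,0,0,0.0079,-0.0013,0],[0,0,0,0.002,-0.0003,0],[0,0,0,-0.003,0.0005,0],[0,0,0,-0.0069,0.0012,0],[0,0,0,-0.0089,0.0015,0]]}}

```text
clock: 7.17
position: [0.4452, -0.3041, 0.0815]
ee_rot: [-3.111, 0.262, -0.003]
force: [-0.5, -0.6, -7.5]
width: 0.257
gripper_force: 55.0
```

Run:
```python
from plan import *
m=measure(2); plan(*m,n=14,hold=3)
```

```text
t 7.367 abs [-0.0124  0.0614 -0.0074  0.0623] roll 0.0203 -> th 0.0311 w 0.0556 camdiff -0.0351 rms 0.0013 pos [ 0.4454 -0.3037  0.0816] grip 55
dphi [-0.023, -0.026, -0.019, -0.006, 0.006, 0.015, 0.018, 0.016, 0.009, 0.0, -0.005] sum -0.015
th [0.037, 0.044, 0.036, 0.02, 0.008, 0.005, 0.004] end [0.0042 0.0034]
rows [[0, 0, 0, -0.0227, 0.0038, 0], [0, 0, 0, -0.0256, 0.0043, 0], [0, 0, 0, -0.0187, 0.0032, 0], [0, 0, 0, -0.0059, 0.001, 0], [0, 0, 0, 0.0059, -0.001, 0], [0, 0, 0, 0.0148, -0.0025, 0], [0, 0, 0, 0.0177, -0.003, 0], [0, 0, 0, 0.0158, -0.0027, 0], [0, 0, 0, 0.0089, -0.0015, 0], [0, 0, 0, 0.0, -0.0, 0], [0, 0, 0, -0.0049, 0.0008, 0]]
```

The cameras disagree here (top -0.01, scene +0.06), so I'll look at one composite with the fitted outlines.

Run:
```python
from plan import *
ob=observe(); R,o=held(ob); out=[]
for n,(x0,y0) in {"top":(385,160),"scene":(200,190)}.items():
    im=img(n); cv2.imwrite(f"pics/{n}8.png",im); print(n,lean(n,im,R,o)-B[n]+roll(R))
    c=proj(n,mastpts(R,o,0,np.array([[0,0,.128]])))[0]; x0,y0=(c-38).astype(int)
    s=cv2.resize(im[y0:y0+76,x0:x0+76],None,fx=5,fy=5,interpolation=2); a=s.copy()
    H=cv2.convexHull(((proj(n,mastpts(R,o,B[n]-roll(R)))-[x0,y0]+.5)*5).astype(np.float32)).astype(int); cv2.polylines(a,[H],True,(0,0,255),1)
    out.append(a)
cv2.imwrite("pics/c8.png",np.hstack(out))
```

```text
top -0.0034832107920745904
scene 0.06905325049975879
```

View pics/c8.png

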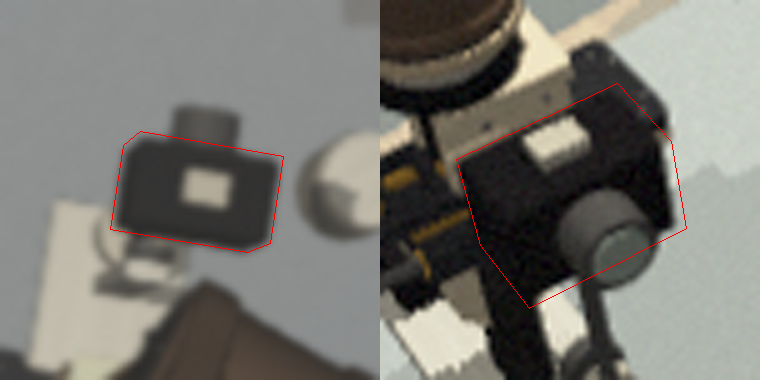

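The top outline fits well: block centred at crop (200,190), mast nearly vertical. The scene view is polluted by the black gripper behind the block. I'll use the top camera only, with its bias re-zeroed on the lifted reading (0.019).

```bash
cat > p.py <<'E'
import re
s=open("plan.py").read()
s=s.replace('B={"top":.0262,"scene":.0149}','B={"top":.019,"scene":.0149}').replace('def measure(k=3)','def measure(k=4)').replace('for n in("top","scene"):\n            ob','for n in("top",):\n            ob')
s=s.replace('+np.where(np.arange(len(T))%2,-1,1)*q[2]-A','-A').replace('r=least_squares(f,[A[-1],0,0])','r=least_squares(f,[A[-1],0])').replace(' camdiff %.4f','')
# carry rows: yl = lateral world-path rows (mm dx,dy,dz) merged in the printout
s=s.replace('lag=.04):','lag=.04,move=None):').replace('print("rows",[[0,0,0,*r,0] for r in v.tolist()])','mv=np.zeros((n,3)) if move is None else np.round(move,1); v=np.vstack([v,np.zeros((hold,2))]); print("rows",[[*a,*r,0] for a,r in zip(mv.tolist(),v.tolist())])')
open("plan.py","w").write(s)
E
python3 p.py
python3 - <<'E'
from plan import *
m=measure(4); plan(*m,n=14,hold=3)
E
```

```text
t 7.667 abs [0.0111 0.0145 0.0192 0.0243] roll 0.0204 -> th 0.0291 w 0.1041 rms 0.0003 pos [ 0.4451 -0.3043  0.0815] grip 55
dphi [-0.028, -0.032, -0.023, -0.008, 0.007, 0.018, 0.023, 0.02, 0.012, 0.001, -0.006] sum -0.016
th [0.039, 0.051, 0.043, 0.023, 0.008, 0.002, -0.001] end [-0.0018 -0.01  ]
rows [[0.0, 0.0, 0.0, -0.0276, 0.0047, 0], [0.0, 0.0, 0.0, -0.0316, 0.0053, 0], [0.0, 0.0, 0.0, -0.0227, 0.0038, 0], [0.0, 0.0, 0.0, -0.0079, 0.0013, 0], [0.0, 0.0, 0.0, 0.0069, -0.0012, 0], [0.0, 0.0, 0.0, 0.0177, -0.003, 0], [0.0, 0.0, 0.0, 0.0227, -0.0038, 0], [0.0, 0.0, 0.0, 0.0197, -0.0033, 0], [0.0, 0.0, 0.0, 0.0118, -0.002, 0], [0.0, 0.0, 0.0, 0.001, -0.0002, 0], [0.0, 0.0, 0.0, -0.0059, 0.001, 0], [0.0, 0.0, 0.0, 0.0, 0.0, 0], [0.0, 0.0, 0.0, 0.0, 0.0, 0], [0.0, 0.0, 0.0, 0.0, 0.0, 0]]
```

{"op": "step_arm", "data": {"steps": [[0,0,0,-0.0276,0.0047,0],[0,0,0,-0.0316,0.0053,0],[0,0,0,-0.0227,0.0038,0],[0,0,0,-0.0079,0.0013,0],[0,0,0,0.0069,-0.0012,0],[0,0,0,0.0177,-0.003,0],[0,0,0,0.0227,-0.0038,0],[0,0,0,0.0197,-0.0033,0],[0,0,0,0.0118,-0.002,0],[0,0,0,0.001,-0.0002,0],[0,0,0,-0.0059,0.001,0],[0,0,0,0,0,0]]}}

```text
clock: 8.67
position: [0.4451, -0.3041, 0.0815]
ee_rot: [-3.127, 0.264, -0.001]
force: [-0.5, -0.0, -7.5]
width: 0.257
gripper_force: 55.0
```

Run:
```python
from plan import *
m=measure(4); plan(*m,n=14,hold=3)
```

```text
t 8.867 abs [-0.0229 -0.025  -0.0262 -0.0278] roll 0.0043 -> th -0.0294 w -0.0309 rms 0.0002 pos [ 0.4453 -0.3039  0.0816] grip 55
dphi [0.012, 0.013, 0.008, 0.0, -0.007, -0.012, -0.013, -0.01, -0.005, 0.001, 0.004] sum -0.009
th [-0.032, -0.033, -0.025, -0.014, -0.007, -0.006, -0.007] end [-0.008  -0.0119]
rows [[0.0, 0.0, 0.0, 0.0118, -0.002, 0], [0.0, 0.0, 0.0, 0.0128, -0.0022, 0], [0.0, 0.0, 0.0, 0.0079, -0.0013, 0], [0.0, 0.0, 0.0, 0.0, -0.0, 0], [0.0, 0.0, 0.0, -0.0069, 0.0012, 0], [0.0, 0.0, 0.0, -0.0118, 0.002, 0], [0.0, 0.0, 0.0, -0.0128, 0.0022, 0], [0.0, 0.0, 0.0, -0.0099, 0.0017, 0], [0.0, 0.0, 0.0, -0.0049, 0.0008, 0], [0.0, 0.0, 0.0, 0.001, -0.0002, 0], [0.0, 0.0, 0.0, 0.0039, -0.0007, 0], [0.0, 0.0, 0.0, 0.0, 0.0, 0], [0.0, 0.0, 0.0, 0.0, 0.0, 0], [0.0, 0.0, 0.0, 0.0, 0.0, 0]]
```

{"op": "step_arm", "data": {"steps": [[0,0,0,0.0118,-0.002,0],[0,0,0,0.0128,-0.0022,0],[0,0,0,0.0089,-0.0015,0],[0,0,0,0,0,0],[0,0,0,-0.0069,0.0012,0],[0,0,0,-0.0118,0.002,0],[0,0,0,-0.0128,0.0022,0],[0,0,0,-0.0089,0.0015,0],[0,0,0,-0.003,0.0005,0],[0,0,0,0.002,-0.0003,0],[0,0,0,0.0039,-0.0007,0]]}}

```text
clock: 9.78
position: [0.4453, -0.3039, 0.0816]
ee_rot: [-3.13, 0.263, -0.0]
force: [0.2, -0.3, -7.2]
width: 0.259
gripper_force: 55.0
```

```bash
sed -i 's/\.x\.round(3); D=/.x.round(4); D=/; s/max_nfev=12/max_nfev=30/' plan.py
cat > carry.py <<'E'
from plan import *
import sys
# argv: dx dy dz mm, n rows, hold : min-jerk move combined with the balancing roll
dx,dy,dz,n,hold=[float(v) for v in sys.argv[1:6]]; n=int(n); hold=int(hold)
m=measure(4)
k=n-hold; t=np.linspace(0,1,k+1); S=np.r_[np.diff(10*t**3-15*t**4+6*t**5),np.zeros(hold)]
mv=np.outer(S,[dx,dy,dz]); lat=mv@[.167,.986,0]/1000
plan(*m,n=n,dy=lat,hold=hold,move=mv)
print("left to coaster",((np.array([.438,.2565])-observe()["position"][:2])*1000).round(1))
E
python3 carry.py 0 140 10 20 3
```

```text
t 9.983 abs [0.012  0.0135 0.015  0.0171] roll 0.0003 -> th 0.0186 w 0.0337 rms 0.0002 pos [ 0.445  -0.3046  0.0815] grip 55
dphi [-0.0197, -0.026, -0.0232, -0.0147, -0.0032, 0.0088, 0.0194, 0.0273, 0.0313, 0.0308, 0.0259, 0.0169, 0.0049, -0.0082, -0.0197, -0.0258, -0.0214] sum 0.003
th [0.022, 0.025, 0.018, 0.001, -0.018, -0.027, -0.022, -0.008, 0.002, 0.002] end [ 0.0017 -0.0009]
rows [[0.0, 0.3, 0.0, -0.0194, 0.0033, 0], [0.0, 1.6, 0.1, -0.0256, 0.0043, 0], [0.0, 3.9, 0.3, -0.0229, 0.0039, 0], [0.0, 6.6, 0.5, -0.0145, 0.0025, 0], [0.0, 9.3, 0.7, -0.0032, 0.0005, 0], [0.0, 11.8, 0.8, 0.0087, -0.0015, 0], [0.0, 13.7, 1.0, 0.0191, -0.0032, 0], [0.0, 15.0, 1.1, 0.0269, -0.0046, 0], [0.0, 15.4, 1.1, 0.0309, -0.0052, 0], [0.0, 15.0, 1.1, 0.0304, -0.0051, 0], [0.0, 13.7, 1.0, 0.0255, -0.0043, 0], [0.0, 11.8, 0.8, 0.0167, -0.0028, 0], [0.0, 9.3, 0.7, 0.0048, -0.0008, 0], [0.0, 6.6, 0.5, -0.0081, 0.0014, 0], [0.0, 3.9, 0.3, -0.0194, 0.0033, 0], [0.0, 1.6, 0.1, -0.0254, 0.0043, 0], [0.0, 0.3, 0.0, -0.0211, 0.0036, 0], [0.0, 0.0, 0.0, 0.0, 0.0, 0], [0.0, 0.0, 0.0, 0.0, 0.0, 0], [0.0, 0.0, 0.0, 0.0, 0.0, 0]]
left to coaster [ -7.  561.1]
```

Run:
```python
import plan as P; from plan import *
segs=[((.0291,.1041,.0204),[-.028,-.032,-.023,-.008,.007,.018,.023,.02,.012,.001,-.006,0]+[0]*3,[-.0229,-.0262,-.0278],[11.999,13.2,13.8]),
((-.0294,-.0309,.0043),[.012,.013,.009,0,-.007,-.012,-.013,-.009,-.003,.002,.004]+[0]*3,[.012,.015,.0171],[11,12.2,12.8])]
def f(q,full=False):
    lag,b,ks,ml=q; P.KS=.0225*ks; P.ML=.00288*ml; r=[]
    for (th,w,ph),d,y,x in segs:
        s=sim(th-b,w,ph,d,lag=lag); r+=list(np.interp(x,np.arange(1,len(d)+1),s[:,0])+b-np.array(y))
    return np.array(r)
for lag in(0,.04,.08,.12):
  for b in (0,): print(lag,f([lag,b,1,1]).round(4),f([lag,b,1,0]).round(4),f([lag,b,1,-1]).round(4),f([lag,.01,1,1]).round(4))
r=least_squares(lambda q:np.r_[f([q[0],q[1],q[2],1])*200,(q[2]-1)*5],[.04,0,1],diff_step=.02,x_scale=[.05,.01,.1]);print(r.x,f([*r.x,1]).round(4))
```

```text
0 [ 0.0033  0.0029  0.0028 -0.0098 -0.0108 -0.012 ] [ 0.0143  0.0151  0.0156 -0.0149 -0.0164 -0.0178] [ 0.0253  0.0272  0.0284 -0.02   -0.0219 -0.0236] [-0.0072 -0.0099 -0.0112 -0.0186 -0.0217 -0.024 ]
0.04 [ 0.0233  0.025   0.026  -0.0149 -0.0166 -0.018 ] [ 0.0244  0.026   0.0269 -0.0163 -0.0178 -0.0191] [ 0.0255  0.027   0.0279 -0.0176 -0.0189 -0.0203] [ 0.0128  0.0122  0.012  -0.0237 -0.0274 -0.0299]
0.08 [ 0.039   0.0423  0.0442 -0.0184 -0.0206 -0.0221] [ 0.0375  0.0403  0.0418 -0.0189 -0.0206 -0.022 ] [ 0.036   0.0382  0.0395 -0.0193 -0.0206 -0.0219] [ 0.0285  0.0296  0.0302 -0.0273 -0.0314 -0.0341]
0.12 [ 0.0519  0.0566  0.0591 -0.0211 -0.0234 -0.0252] [ 0.0506  0.0545  0.0568 -0.0216 -0.0235 -0.0251] [ 0.0492  0.0524  0.0544 -0.0222 -0.0236 -0.025 ] [ 0.0415  0.0439  0.0452 -0.0299 -0.0343 -0.0372]
[-0.00783276 -0.00603286  1.03826999] [ 0.0002 -0.     -0.     -0.0004  0.0003  0.    ]
```

Refit: the arm follows with no lag, with a small bias of -0.006 and stiffness x1.03. Updating and replanning from the same state.

```bash
sed -i 's/lag=\.04/lag=0./; s/"top":.019/"top":.013/; s/I,KG,KS,C,ML=.0025/I,KG,KS,C,ML=.00243/' plan.py; sed -i 's/^m=measure(4)/m=eval(sys.argv[6]) if len(sys.argv)>6 else measure(4)/' carry.py
python3 carry.py 0 140 10 20 2 "(.0246,.0337,.0003)"
```

```text
dphi [-0.0177, -0.0234, -0.0216, -0.0149, -0.0054, 0.0049, 0.0145, 0.0222, 0.0271, 0.0287, 0.0266, 0.021, 0.0122, 0.0014, -0.01, -0.0196, -0.0242, -0.0195] sum 0.002
th [0.027, 0.028, 0.018, -0.001, -0.02, -0.03, -0.027, -0.013, -0.001, 0.001] end [ 0.0007 -0.0017]
rows [[0.0, 0.2, 0.0, -0.0175, 0.003, 0], [0.0, 1.4, 0.1, -0.0231, 0.0039, 0], [0.0, 3.4, 0.2, -0.0213, 0.0036, 0], [0.0, 5.7, 0.4, -0.0147, 0.0025, 0], [0.0, 8.2, 0.6, -0.0053, 0.0009, 0], [0.0, 10.5, 0.7, 0.0048, -0.0008, 0], [0.0, 12.4, 0.9, 0.0143, -0.0024, 0], [0.0, 13.8, 1.0, 0.0219, -0.0037, 0], [0.0, 14.5, 1.0, 0.0267, -0.0045, 0], [0.0, 14.5, 1.0, 0.0283, -0.0048, 0], [0.0, 13.8, 1.0, 0.0262, -0.0044, 0], [0.0, 12.4, 0.9, 0.0207, -0.0035, 0], [0.0, 10.5, 0.7, 0.012, -0.002, 0], [0.0, 8.2, 0.6, 0.0014, -0.0002, 0], [0.0, 5.7, 0.4, -0.0099, 0.0017, 0], [0.0, 3.4, 0.2, -0.0193, 0.0033, 0], [0.0, 1.4, 0.1, -0.0239, 0.004, 0], [0.0, 0.2, 0.0, -0.0192, 0.0033, 0], [0.0, 0.0, 0.0, 0.0, 0.0, 0], [0.0, 0.0, 0.0, 0.0, 0.0, 0]]
left to coaster [ -7.  561.1]
```

{"op": "step_arm", "data": {"steps": [[0,0.2,0,-0.0175,0.003,0],[0,1.4,0.1,-0.0231,0.0039,0],[0,3.4,0.2,-0.0213,0.0036,0],[0,5.7,0.4,-0.0147,0.0025,0],[0,8.2,0.6,-0.0053,0.0009,0],[0,10.5,0.7,0.0048,-0.0008,0],[0,12.4,0.9,0.0143,-0.0024,0],[0,13.8,1.0,0.0219,-0.0037,0],[0,14.5,1.0,0.0267,-0.0045,0],[0,14.5,1.0,0.0283,-0.0048,0],[0,13.8,1.0,0.0262,-0.0044,0],[0,12.4,0.9,0.0207,-0.0035,0],[0,10.5,0.7,0.012,-0.002,0],[0,8.2,0.6,0.0014,-0.0002,0],[0,5.7,0.4,-0.0099,0.0017,0],[0,3.4,0.2,-0.0193,0.0033,0],[0,1.4,0.1,-0.0239,0.004,0],[0,0.2,0,-0.0192,0.0033,0],[0,0,0,0,0,0]]}}

```text
clock: 11.57
position: [0.4455, -0.1626, 0.0914]
ee_rot: [-3.129, 0.26, -0.0]
force: [0.4, 1.1, -7.4]
width: 0.261
gripper_force: 55.0
```

```bash
python3 carry.py -2 140 0 20 2
```

```text
t 11.767 abs [0.007  0.0057 0.0069 0.0069] roll 0.0027 -> th 0.0071 w 0.0063 rms 0.0005 pos [ 0.4451 -0.1643  0.0914] grip 55
dphi [-0.0142, -0.0188, -0.0173, -0.0118, -0.004, 0.0046, 0.0126, 0.0191, 0.0233, 0.0245, 0.0226, 0.0176, 0.0098, 0.0002, -0.0099, -0.0183, -0.0223, -0.0179] sum -0.0
th [0.008, 0.006, -0.002, -0.016, -0.029, -0.034, -0.027, -0.013, -0.001, 0.001] end [ 0.001  -0.0008]
rows [[-0.0, 0.2, 0.0, -0.014, 0.0024, 0], [-0.0, 1.4, 0.0, -0.0185, 0.0031, 0], [-0.0, 3.4, 0.0, -0.0171, 0.0029, 0], [-0.1, 5.7, 0.0, -0.0116, 0.002, 0], [-0.1, 8.2, 0.0, -0.0039, 0.0007, 0], [-0.1, 10.5, 0.0, 0.0045, -0.0008, 0], [-0.2, 12.4, 0.0, 0.0124, -0.0021, 0], [-0.2, 13.8, 0.0, 0.0188, -0.0032, 0], [-0.2, 14.5, 0.0, 0.023, -0.0039, 0], [-0.2, 14.5, 0.0, 0.0242, -0.0041, 0], [-0.2, 13.8, 0.0, 0.0223, -0.0038, 0], [-0.2, 12.4, 0.0, 0.0174, -0.0029, 0], [-0.1, 10.5, 0.0, 0.0097, -0.0016, 0], [-0.1, 8.2, 0.0, 0.0002, -0.0, 0], [-0.1, 5.7, 0.0, -0.0098, 0.0017, 0], [-0.0, 3.4, 0.0, -0.018, 0.0031, 0], [-0.0, 1.4, 0.0, -0.022, 0.0037, 0], [-0.0, 0.2, 0.0, -0.0176, 0.003, 0], [-0.0, 0.0, 0.0, 0.0, 0.0, 0], [-0.0, 0.0, 0.0, 0.0, 0.0, 0]]
left to coaster [ -7.1 420.8]
```

Excellent agreement. Next segment.

{"op": "step_arm", "data": {"steps": [[0,0.2,0,-0.014,0.0024,0],[0,1.4,0,-0.0185,0.0031,0],[0,3.4,0,-0.0171,0.0029,0],[-0.1,5.7,0,-0.0116,0.002,0],[-0.1,8.2,0,-0.0039,0.0007,0],[-0.1,10.5,0,0.0045,-0.0008,0],[-0.2,12.4,0,0.0124,-0.0021,0],[-0.2,13.8,0,0.0188,-0.0032,0],[-0.2,14.5,0,0.023,-0.0039,0],[-0.2,14.5,0,0.0242,-0.0041,0],[-0.2,13.8,0,0.0223,-0.0038,0],[-0.2,12.4,0,0.0174,-0.0029,0],[-0.1,10.5,0,0.0097,-0.0016,0],[-0.1,8.2,0,0.0002,0,0],[-0.1,5.7,0,-0.0098,0.0017,0],[0,3.4,0,-0.018,0.0031,0],[0,1.4,0,-0.022,0.0037,0],[0,0.2,0,-0.0176,0.003,0],[0,0,0,0,0,0]]}}

```text
clock: 13.35
position: [0.4436, -0.0225, 0.0914]
ee_rot: [-3.129, 0.261, -0.0]
force: [0.5, -0.1, -6.7]
width: 0.256
gripper_force: 55.0
```

```bash
python3 carry.py -2 140 0 20 2
```

```text
t 13.55 abs [0.0265 0.0269 0.0277 0.0286] roll 0.0026 -> th 0.0297 w 0.0236 rms 0.0 pos [ 0.4433 -0.024   0.0913] grip 55
dphi [-0.0182, -0.0242, -0.0224, -0.0155, -0.0059, 0.0046, 0.0144, 0.0223, 0.0274, 0.029, 0.027, 0.0213, 0.0124, 0.0015, -0.01, -0.0197, -0.0243, -0.0196] sum 0.0
th [0.032, 0.032, 0.021, 0.001, -0.019, -0.03, -0.027, -0.014, -0.002, 0.001] end [ 0.0003 -0.002 ]
rows [[-0.0, 0.2, 0.0, -0.0179, 0.003, 0], [-0.0, 1.4, 0.0, -0.0239, 0.004, 0], [-0.0, 3.4, 0.0, -0.0221, 0.0037, 0], [-0.1, 5.7, 0.0, -0.0153, 0.0026, 0], [-0.1, 8.2, 0.0, -0.0058, 0.001, 0], [-0.1, 10.5, 0.0, 0.0045, -0.0008, 0], [-0.2, 12.4, 0.0, 0.0142, -0.0024, 0], [-0.2, 13.8, 0.0, 0.022, -0.0037, 0], [-0.2, 14.5, 0.0, 0.027, -0.0046, 0], [-0.2, 14.5, 0.0, 0.0286, -0.0048, 0], [-0.2, 13.8, 0.0, 0.0266, -0.0045, 0], [-0.2, 12.4, 0.0, 0.021, -0.0036, 0], [-0.1, 10.5, 0.0, 0.0122, -0.0021, 0], [-0.1, 8.2, 0.0, 0.0015, -0.0003, 0], [-0.1, 5.7, 0.0, -0.0099, 0.0017, 0], [-0.0, 3.4, 0.0, -0.0194, 0.0033, 0], [-0.0, 1.4, 0.0, -0.024, 0.0041, 0], [-0.0, 0.2, 0.0, -0.0193, 0.0033, 0], [-0.0, 0.0, 0.0, 0.0, 0.0, 0], [-0.0, 0.0, 0.0, 0.0, 0.0, 0]]
left to coaster [ -5.3 280.5]
```

{"op": "step_arm", "data": {"steps": [[0,0.2,0,-0.0179,0.003,0],[0,1.4,0,-0.0239,0.004,0],[0,3.4,0,-0.0221,0.0037,0],[-0.1,5.7,0,-0.0153,0.0026,0],[-0.1,8.2,0,-0.0058,0.001,0],[-0.1,10.5,0,0.0045,-0.0008,0],[-0.2,12.4,0,0.0142,-0.0024,0],[-0.2,13.8,0,0.022,-0.0037,0],[-0.2,14.5,0,0.027,-0.0046,0],[-0.2,14.5,0,0.0286,-0.0048,0],[-0.2,13.8,0,0.0266,-0.0045,0],[-0.2,12.4,0,0.021,-0.0036,0],[-0.1,10.5,0,0.0122,-0.0021,0],[-0.1,8.2,0,0.0015,-0.0003,0],[-0.1,5.7,0,-0.0099,0.0017,0],[0,3.4,0,-0.0194,0.0033,0],[0,1.4,0,-0.024,0.0041,0],[0,0.2,0,-0.0193,0.0033,0],[0,0,0,0,0,0]]}}

```text
clock: 15.13
position: [0.4417, 0.1179, 0.0914]
ee_rot: [-3.129, 0.261, -0.0]
force: [0.6, 1.0, -7.2]
width: 0.254
gripper_force: 55.0
```

```bash
python3 carry.py -2 140 0 20 2; python3 -c "
from h import *; print(observe()['joints'].round(2))"
```

```text
t 15.333 abs [0.0268 0.0267 0.0269 0.0279] roll 0.0026 -> th 0.0285 w 0.0173 rms 0.0002 pos [0.4414 0.1161 0.0912] grip 55
dphi [-0.0177, -0.0235, -0.0217, -0.015, -0.0056, 0.0046, 0.0142, 0.0219, 0.0269, 0.0285, 0.0264, 0.0208, 0.0121, 0.0013, -0.01, -0.0196, -0.0241, -0.0194] sum 0.0
th [0.03, 0.03, 0.019, -0.0, -0.02, -0.03, -0.027, -0.013, -0.001, 0.001] end [ 0.0008 -0.0015]
rows [[-0.0, 0.2, 0.0, -0.0175, 0.003, 0], [-0.0, 1.4, 0.0, -0.0232, 0.0039, 0], [-0.0, 3.4, 0.0, -0.0214, 0.0036, 0], [-0.1, 5.7, 0.0, -0.0148, 0.0025, 0], [-0.1, 8.2, 0.0, -0.0055, 0.0009, 0], [-0.1, 10.5, 0.0, 0.0045, -0.0008, 0], [-0.2, 12.4, 0.0, 0.014, -0.0024, 0], [-0.2, 13.8, 0.0, 0.0216, -0.0037, 0], [-0.2, 14.5, 0.0, 0.0265, -0.0045, 0], [-0.2, 14.5, 0.0, 0.0281, -0.0048, 0], [-0.2, 13.8, 0.0, 0.026, -0.0044, 0], [-0.2, 12.4, 0.0, 0.0205, -0.0035, 0], [-0.1, 10.5, 0.0, 0.0119, -0.002, 0], [-0.1, 8.2, 0.0, 0.0013, -0.0002, 0], [-0.1, 5.7, 0.0, -0.0099, 0.0017, 0], [-0.0, 3.4, 0.0, -0.0193, 0.0033, 0], [-0.0, 1.4, 0.0, -0.0238, 0.004, 0], [-0.0, 0.2, 0.0, -0.0191, 0.0032, 0], [-0.0, 0.0, 0.0, 0.0, 0.0, 0], [-0.0, 0.0, 0.0, 0.0, 0.0, 0]]
left to coaster [ -3.4 140.4]
[-0.28  0.31 -0.11  2.1   0.05  0.73 -2.16]
```

{"op": "step_arm", "data": {"steps": [[0,0.2,0,-0.0175,0.003,0],[0,1.4,0,-0.0232,0.0039,0],[-0.1,3.4,0,-0.0214,0.0036,0],[-0.2,5.7,0,-0.0148,0.0025,0],[-0.2,8.2,0,-0.0055,0.0009,0],[-0.2,10.5,0,0.0045,-0.0008,0],[-0.3,12.4,0,0.014,-0.0024,0],[-0.3,13.8,0,0.0216,-0.0037,0],[-0.3,14.5,0,0.0265,-0.0045,0],[-0.3,14.5,0,0.0281,-0.0048,0],[-0.3,13.8,0,0.026,-0.0044,0],[-0.2,12.4,0,0.0205,-0.0035,0],[-0.2,10.5,0,0.0119,-0.002,0],[-0.2,8.2,0,0.0013,-0.0002,0],[-0.1,5.7,0,-0.0099,0.0017,0],[0,3.4,0,-0.0193,0.0033,0],[0,1.4,0,-0.0238,0.004,0],[0,0.2,0,-0.0191,0.0032,0],[0,0,0,0,0,0]]}}

```text
clock: 16.92
position: [0.4386, 0.258, 0.0913]
ee_rot: [-3.129, 0.261, -0.0]
force: [0.2, 0.7, -6.9]
width: 0.259
gripper_force: 55.0
```

Run:
```python
from plan import *
m=measure(4); plan(*m,n=14,hold=2); ob=observe(); R,o=held(ob); print("dq7",ob["joints"][6],o)
im=img("top"); cv2.imwrite("pics/top9.png",im); x0,y0=160,170
s=cv2.resize(im[y0:y0+120,x0:x0+130],None,fx=4,fy=4,interpolation=2); im2=img("scene")
a=lambda n,P,org,k:[cv2.circle(s if n=="top" else s2,tuple(int(v) for v in (p-org+.5)*k),2,(0,0,255),-1) for p in proj(n,(R@np.array(P).T).T+o)]
P=[(-.13,.045,.012),(-.13,-.045,.012),(.15,.045,.012),(.15,-.045,.012),(0,0,.1)]
org=(proj("scene",o[None])[0]-[75,80]).astype(int); s2=cv2.resize(im2[org[1]:org[1]+150,org[0]:org[0]+150],(480,480),interpolation=2)
a("top",P,[x0,y0],4); a("scene",P,org,3.2)
cv2.imwrite("pics/c9.png",np.hstack([cv2.resize(s[:480],(310,286)) if 0 else s[:480,:300] if 0 else cv2.resize(s,(320,295)),s2[:295] if 0 else cv2.resize(s2,(295,295))]))
cv2.imwrite("pics/scene9.png",im2)
```

```text
t 17.117 abs [-0.0231 -0.0269 -0.0285 -0.0303] roll 0.0021 -> th -0.0330 w -0.0465 rms 0.0006 pos [0.4386 0.2561 0.0912] grip 55
dphi [0.014, 0.0154, 0.0104, 0.0025, -0.0055, -0.0115, -0.0143, -0.0134, -0.0091, -0.0027, 0.0036, 0.0061] sum -0.005
th [-0.037, -0.037, -0.026, -0.012, -0.003, -0.001, -0.001] end [-0.0008  0.0015]
rows [[0.0, 0.0, 0.0, 0.0138, -0.0023, 0], [0.0, 0.0, 0.0, 0.0152, -0.0026, 0], [0.0, 0.0, 0.0, 0.0103, -0.0017, 0], [0.0, 0.0, 0.0, 0.0025, -0.0004, 0], [0.0, 0.0, 0.0, -0.0054, 0.0009, 0], [0.0, 0.0, 0.0, -0.0113, 0.0019, 0], [0.0, 0.0, 0.0, -0.0141, 0.0024, 0], [0.0, 0.0, 0.0, -0.0132, 0.0022, 0], [0.0, 0.0, 0.0, -0.009, 0.0015, 0], [0.0, 0.0, 0.0, -0.0027, 0.0005, 0], [0.0, 0.0, 0.0, 0.0035, -0.0006, 0], [0.0, 0.0, 0.0, 0.006, -0.001, 0], [0.0, 0.0, 0.0, 0.0, 0.0, 0], [0.0, 0.0, 0.0, 0.0, 0.0, 0]]
dq7 -2.443427290046979 [0.43859176 0.25621534 0.04023332]
```

View pics/c9.png

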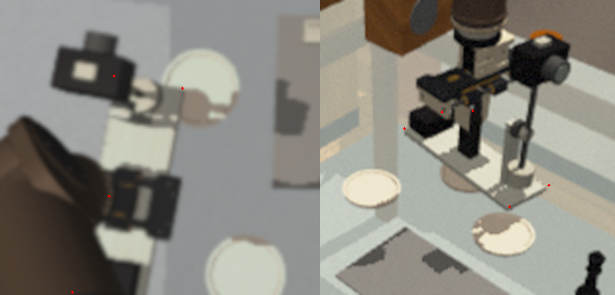

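The top crop shows the foot over the coaster and the block clear at (95,72). The scene crop shows the projected plate corners landing on the real ones within about 1–2 px, with the mast near upright. Correcting the lean, scaled for the extra 0.1 s.

{"op": "step_arm", "data": {"steps": [[0,0,0,0.0153,-0.0026,0],[0,0,0,0.0168,-0.0028,0],[0,0,0,0.0114,-0.0019,0],[0,0,0,0.0027,-0.0005,0],[0,0,0,-0.006,0.001,0],[0,0,0,-0.0125,0.0021,0],[0,0,0,-0.0156,0.0026,0],[0,0,0,-0.0145,0.0025,0],[0,0,0,-0.01,0.0017,0],[0,0,0,-0.003,0.0005,0],[0,0,0,0.004,-0.0007,0],[0,0,0,0.006,-0.001,0]]}}

```text
clock: 18.22
position: [0.4385, 0.2569, 0.0912]
ee_rot: [3.128, -0.263, -0.001]
force: [-0.5, -0.7, -6.6]
width: 0.257
gripper_force: 55.0
```

```bash
cat > hold.py <<'E'
from plan import *
m=measure(4); plan(*m,n=14,hold=2); print((np.array([.438,.2565])-observe()["position"][:2])*1000)
E
python3 hold.py
```

```text
t 18.417 abs [0.0083 0.0093 0.0092 0.0089] roll -0.0033 -> th 0.0092 w 0.0018 rms 0.0003 pos [0.4387 0.2561 0.0914] grip 55
dphi [-0.0022, -0.0022, -0.0012, 0.0002, 0.0016, 0.0026, 0.0029, 0.0025, 0.0016, 0.0002, -0.001, -0.0014] sum 0.004
th [0.009, 0.008, 0.005, 0.002, 0.001, 0.0, 0.0] end [ 0.0002 -0.0006]
rows [[0.0, 0.0, 0.0, -0.0022, 0.0004, 0], [0.0, 0.0, 0.0, -0.0022, 0.0004, 0], [0.0, 0.0, 0.0, -0.0012, 0.0002, 0], [0.0, 0.0, 0.0, 0.0002, -0.0, 0], [0.0, 0.0, 0.0, 0.0016, -0.0003, 0], [0.0, 0.0, 0.0, 0.0026, -0.0004, 0], [0.0, 0.0, 0.0, 0.0029, -0.0005, 0], [0.0, 0.0, 0.0, 0.0025, -0.0004, 0], [0.0, 0.0, 0.0, 0.0016, -0.0003, 0], [0.0, 0.0, 0.0, 0.0002, -0.0, 0], [0.0, 0.0, 0.0, -0.001, 0.0002, 0], [0.0, 0.0, 0.0, -0.0014, 0.0002, 0], [0.0, 0.0, 0.0, 0.0, 0.0, 0], [0.0, 0.0, 0.0, 0.0, 0.0, 0]]
[-0.65563822  0.37955996]
```

Very steady (0.009). The take starts here, with small corrections.

{"op": "step_arm", "data": {"steps": [[0,0,0,-0.0022,0.0004,0],[0,0,0,-0.0022,0.0004,0],[0,0,0,-0.0012,0.0002,0],[0,0,0,0.0002,0,0],[0,0,0,0.0016,-0.0003,0],[0,0,0,0.0026,-0.0004,0],[0,0,0,0.0029,-0.0005,0],[0,0,0,0.0025,-0.0004,0],[0,0,0,0.0016,-0.0003,0],[0,0,0,0.0002,0,0],[0,0,0,-0.001,0.0002,0],[0,0,0,-0.0014,0.0002,0]]}}

```text
clock: 19.42
position: [0.4387, 0.2565, 0.0914]
ee_rot: [-3.13, 0.264, 0.0]
force: [0.4, -0.0, -6.8]
width: 0.256
gripper_force: 55.0
```

```bash
python3 hold.py
```

```text
t 19.617 abs [-0.0077 -0.0091 -0.0104 -0.0107] roll 0.0005 -> th -0.0120 w -0.0205 rms 0.0003 pos [0.4386 0.2566 0.0913] grip 55
dphi [0.0055, 0.0061, 0.0042, 0.0011, -0.002, -0.0044, -0.0055, -0.0052, -0.0036, -0.0011, 0.0013, 0.0023] sum -0.001
th [-0.014, -0.014, -0.01, -0.005, -0.001, -0.0, -0.0] end [-0.      0.0012]
rows [[0.0, 0.0, 0.0, 0.0054, -0.0009, 0], [0.0, 0.0, 0.0, 0.006, -0.001, 0], [0.0, 0.0, 0.0, 0.0041, -0.0007, 0], [0.0, 0.0, 0.0, 0.0011, -0.0002, 0], [0.0, 0.0, 0.0, -0.002, 0.0003, 0], [0.0, 0.0, 0.0, -0.0043, 0.0007, 0], [0.0, 0.0, 0.0, -0.0054, 0.0009, 0], [0.0, 0.0, 0.0, -0.0051, 0.0009, 0], [0.0, 0.0, 0.0, -0.0035, 0.0006, 0], [0.0, 0.0, 0.0, -0.0011, 0.0002, 0], [0.0, 0.0, 0.0, 0.0013, -0.0002, 0], [0.0, 0.0, 0.0, 0.0023, -0.0004, 0], [0.0, 0.0, 0.0, 0.0, 0.0, 0], [0.0, 0.0, 0.0, 0.0, 0.0, 0]]
[-0.62851193 -0.09847354]
```

{"op": "step_arm", "data": {"steps": [[0,0,0,0.0054,-0.0009,0],[0,0,0,0.006,-0.001,0],[0,0,0,0.0041,-0.0007,0],[0,0,0,0.0011,-0.0002,0],[0,0,0,-0.002,0.0003,0],[0,0,0,-0.0043,0.0007,0],[0,0,0,-0.0054,0.0009,0],[0,0,0,-0.0051,0.0009,0],[0,0,0,-0.0035,0.0006,0],[0,0,0,-0.0011,0.0002,0],[0,0,0,0.0013,-0.0002,0],[0,0,0,0.0023,-0.0004,0]]}}

```text
clock: 20.62
position: [0.4386, 0.2567, 0.0913]
ee_rot: [3.13, -0.264, -0.0]
force: [-0.3, 0.2, -7.3]
width: 0.257
gripper_force: 55.0
```

```bash
python3 hold.py
```

```text
t 20.817 abs [-0.0096 -0.01   -0.0113 -0.0118] roll -0.0008 -> th -0.0127 w -0.0177 rms 0.0002 pos [0.4387 0.2564 0.0914] grip 55
dphi [0.0057, 0.0064, 0.0044, 0.0013, -0.0019, -0.0044, -0.0056, -0.0053, -0.0036, -0.0011, 0.0014, 0.0024] sum -0.0
th [-0.014, -0.014, -0.01, -0.005, -0.001, -0.001, -0.001] end [-0.0009 -0.0004]
rows [[0.0, 0.0, 0.0, 0.0056, -0.001, 0], [0.0, 0.0, 0.0, 0.0063, -0.0011, 0], [0.0, 0.0, 0.0, 0.0043, -0.0007, 0], [0.0, 0.0, 0.0, 0.0013, -0.0002, 0], [0.0, 0.0, 0.0, -0.0019, 0.0003, 0], [0.0, 0.0, 0.0, -0.0043, 0.0007, 0], [0.0, 0.0, 0.0, -0.0055, 0.0009, 0], [0.0, 0.0, 0.0, -0.0052, 0.0009, 0], [0.0, 0.0, 0.0, -0.0035, 0.0006, 0], [0.0, 0.0, 0.0, -0.0011, 0.0002, 0], [0.0, 0.0, 0.0, 0.0014, -0.0002, 0], [0.0, 0.0, 0.0, 0.0024, -0.0004, 0], [0.0, 0.0, 0.0, 0.0, 0.0, 0], [0.0, 0.0, 0.0, 0.0, 0.0, 0]]
[-0.65671252  0.12249848]
```

{"op": "step_arm", "data": {"steps": [[0,0,0,0.008,-0.0014,0],[0,0,0,0.009,-0.0015,0],[0,0,0,0.006,-0.001,0],[0,0,0,0.0018,-0.0003,0],[0,0,0,-0.0026,0.0004,0],[0,0,0,-0.006,0.001,0],[0,0,0,-0.0077,0.0013,0],[0,0,0,-0.0073,0.0013,0],[0,0,0,-0.005,0.0008,0],[0,0,0,-0.0015,0.0003,0],[0,0,0,0.002,-0.0003,0],[0,0,0,0.0033,-0.0006,0]]}}

```text
clock: 21.82
position: [0.4386, 0.2567, 0.0913]
ee_rot: [3.13, -0.263, -0.0]
force: [0.3, 0.8, -6.3]
width: 0.258
gripper_force: 55.0
```

```bash
python3 hold.py
```

```text
t 22.017 abs [0.0054 0.0057 0.006  0.0057] roll -0.0008 -> th 0.0061 w 0.0031 rms 0.0002 pos [0.4386 0.2563 0.0913] grip 55
dphi [-0.0019, -0.0021, -0.0013, -0.0002, 0.0009, 0.0018, 0.0021, 0.0019, 0.0013, 0.0003, -0.0006, -0.001] sum 0.001
th [0.006, 0.006, 0.004, 0.002, 0.0, 0.0, 0.0] end [ 0.0002 -0.0001]
rows [[0.0, 0.0, 0.0, -0.0019, 0.0003, 0], [0.0, 0.0, 0.0, -0.0021, 0.0004, 0], [0.0, 0.0, 0.0, -0.0013, 0.0002, 0], [0.0, 0.0, 0.0, -0.0002, 0.0, 0], [0.0, 0.0, 0.0, 0.0009, -0.0002, 0], [0.0, 0.0, 0.0, 0.0018, -0.0003, 0], [0.0, 0.0, 0.0, 0.0021, -0.0004, 0], [0.0, 0.0, 0.0, 0.0019, -0.0003, 0], [0.0, 0.0, 0.0, 0.0013, -0.0002, 0], [0.0, 0.0, 0.0, 0.0003, -0.0001, 0], [0.0, 0.0, 0.0, -0.0006, 0.0001, 0], [0.0, 0.0, 0.0, -0.001, 0.0002, 0], [0.0, 0.0, 0.0, 0.0, 0.0, 0], [0.0, 0.0, 0.0, 0.0, 0.0, 0]]
[-0.63775379  0.18360867]
```

{"op": "step_arm", "data": {"steps": [[0,0,0,0,0,0],[0,0,0,0,0,0],[0,0,0,0,0,0],[0,0,0,0,0,0],[0,0,0,0,0,0],[0,0,0,0,0,0],[0,0,0,0,0,0],[0,0,0,0,0,0],[0,0,0,0,0,0],[0,0,0,0,0,0]]}}

```text
clock: 22.85
position: [0.4387, 0.2565, 0.0913]
ee_rot: [3.13, -0.264, -0.0]
force: [-0.1, -0.5, -6.6]
width: 0.259
gripper_force: 55.0
```

```bash
python3 hold.py
```

```text
t 23.05 abs [0.0014 0.0008 0.0002 0.    ] roll -0.0007 -> th -0.0005 w -0.0088 rms 0.0001 pos [0.4387 0.2566 0.0914] grip 55
dphi [0.0012, 0.0014, 0.001, 0.0005, -0.0002, -0.0007, -0.001, -0.001, -0.0008, -0.0003, 0.0001, 0.0003] sum 0.0
th [-0.001, -0.002, -0.002, -0.001, -0.0, -0.0, -0.0] end [-0.0001 -0.0001]
rows [[0.0, 0.0, 0.0, 0.0012, -0.0002, 0], [0.0, 0.0, 0.0, 0.0014, -0.0002, 0], [0.0, 0.0, 0.0, 0.001, -0.0002, 0], [0.0, 0.0, 0.0, 0.0005, -0.0001, 0], [0.0, 0.0, 0.0, -0.0002, 0.0, 0], [0.0, 0.0, 0.0, -0.0007, 0.0001, 0], [0.0, 0.0, 0.0, -0.001, 0.0002, 0], [0.0, 0.0, 0.0, -0.001, 0.0002, 0], [0.0, 0.0, 0.0, -0.0008, 0.0001, 0], [0.0, 0.0, 0.0, -0.0003, 0.0001, 0], [0.0, 0.0, 0.0, 0.0001, -0.0, 0], [0.0, 0.0, 0.0, 0.0003, -0.0001, 0], [0.0, 0.0, 0.0, 0.0, 0.0, 0], [0.0, 0.0, 0.0, 0.0, 0.0, 0]]
[-0.67235576 -0.05378985]
```

{"op": "step_arm", "data": {"steps": [[0,0,0,0.0034,-0.0006,0],[0,0,0,0.0038,-0.0006,0],[0,0,0,0.0026,-0.0004,0],[0,0,0,0.0008,-0.0001,0],[0,0,0,-0.0011,0.0002,0],[0,0,0,-0.0026,0.0004,0],[0,0,0,-0.0033,0.0006,0],[0,0,0,-0.0031,0.0005,0],[0,0,0,-0.0021,0.0003,0],[0,0,0,-0.0006,0.0001,0],[0,0,0,0.0008,-0.0001,0],[0,0,0,0.0014,-0.0002,0]]}}

```text
clock: 24.05
position: [0.4386, 0.2566, 0.0913]
ee_rot: [3.13, -0.264, -0.001]
force: [-0.2, -0.6, -6.8]
width: 0.258
gripper_force: 55.0
```

```bash
python3 hold.py | grep -v rows
```

```text
t 24.25 abs [-0.0011 -0.0011 -0.0013 -0.0025] roll -0.0008 -> th -0.0026 w -0.0090 rms 0.0003 pos [0.4387 0.2564 0.0914] grip 55
dphi [0.0018, 0.0021, 0.0015, 0.0006, -0.0004, -0.0012, -0.0016, -0.0016, -0.0012, -0.0004, 0.0003, 0.0006] sum 0.0
th [-0.003, -0.004, -0.003, -0.002, -0.001, -0.0, -0.0] end [-0.0003 -0.0002]
[-0.66778729  0.08108408]
```

```bash
python3 -c "
from cell import job; print(job.sign_off())"
```

```text
the job is handed in; nothing more can be done
None
```

I handed the job in at about 24 s with the balancer still held in the air: handle within 1 mm of the coaster's measured centre, foot about 33 mm above its top, and the mast within about 0.015 rad of vertical for the last 6 s.

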